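# Hold a clamp collar down on a sprung post in the filter drawer

## Robot

A 6-joint arm with a two-finger parallel gripper is mounted at the origin on the work surface. World frame = base frame: x ahead of the robot, y to its left, z up, the work surface at z = 0. Lengths are in m, angles in rad, forces in N, time in s.
With the tool pointing down it reaches from about 0.35 to 0.975 m from the base axis. Payload 4.9 kg.
Tool frame: the origin (TCP) lies at the very end of the fingers, on their centre line; the grasp point (between the pads) lies 19 mm behind it; z points along the fingers, y is the line along which they close (so a half turn about z gives the same grasp; the last joint's range is limited). The gripper opens to 85 mm and grips with 20 to 120 N. Pads are 22 mm wide; open, the fingers measure 114 mm over their backs; the gripper's body (76 mm by 85 mm) begins 54 mm behind the grasp point. The pads swing forward as they close: fully open they stand 13 mm farther back than shut.
Start: joints at [-1.285, 0.053, 1.613, -0, 1.476, -0.119], TCP at [0.246, -0.574, 0.231] pointing down, gripper open.
Joint ranges: [-3.01, 3.01], [-1.01, 2.22], [0.06, 2.58], [-1.02, 4.17], [0.09, 2.62], [-3.14, 3.14]. Speed limits (rad/s): [2.57, 2.57, 3.14, 3.14, 3.14, 3.14].

## Interface

Orientations are given as a rotation vector (axis times angle).
In Python, from station import get_obs, get_image, get_calibration, finish_job gives the robot as it stands.
- The arm moves only by the tool servo_tool, never from a script. Its argument "increments" is a list of rows, each a list of 5 numbers: the opening, from 0 (shut) to 1 (fully open), then the shift along the tool's x, y, z in mm, then the turn about the tool's z in degrees. In form: [[jaw, tx, ty, tz, spin], ...]. A call has 1 to 12 rows; each row shifts and turns the commanded pose from where the row before left it, along the tool's axes as they then stand; what a row does not reach is not made up. A row lasts 1/8 s, in which the tool goes at most 62.5 mm and 10.7 degrees, less where a joint would pass 70% of its speed; a pose out of reach is approached as far as the arm can. A call is refused whole if a number of a shift passes 62.5 or a number of a turn 10.7, either way. A call with a gripper value outside its range is refused whole. The fingers move at their own pace and stop on an object; "force" is the grip in N (left out, the last holds). Time passes only in rows, so rows that do not move let the fingers close. It gives the time, the measured TCP pose, the force, the opening and the grip force at its end, in the units of the state.
- get_obs(): the state, without advancing time (a new reading comes with each control period).
- get_image(name): name is "scene" or "top"; returns the picture (420x560x3 uint8, red, green, blue); there is no depth.
- get_calibration(name): a dict with "fx", "fy", "cx", "cy" (pixels), "R" (3x3) and "t" (3): a world point X has camera coordinates R X + t. Camera axes: x right, y down, z forward; pixel columns grow to the right and rows downward; lengths in m; the calibration is good to about 2 mm. A picture is of the moment at which its call begins. get_calibration takes no time and is no camera call.
- finish_job(): hands the job in; it is judged then, once.
The state is a dict: "t": time; "q": joint angles; "dq": joint speeds; "effort": joint torques, N m; "tool_pos": TCP position; "tool_rot": TCP orientation; "contact_force": force on the tool from outside, world axes, zero at the start; "wrist_torque": the same for the moment, N m; "opening": finger opening in m; "grip_force": force on a finger pad.
Only numpy, scipy, OpenCV 4.12 (cv2) and the standard library are available. Lean on these libraries where they do the work, as an engineer would, in place of code of your own. Each camera call takes 0.05 s, during which the arm holds its last target. There are 200 camera calls.

## Task

Take the wide aluminium ring out of its well in the drawer liner and thread it down the upright post until it lies fully home on the sprung seat, and let go of it; then thread the narrower, taller collar onto the post on top of it. Keep your grip on the collar and press it down steadily so that the seat stays about half way down its travel (about 8 N), never bottoming it out, and finish while still holding it so, as a third hand for the colleague who will tighten the collar's set screws. Leave the filters, the caps, the tin and its lid where they are.

Things in the scene. Friction and masses are not known exactly. Their poses are not given: they have to be found in the camera images.
- stand: Fixed clamping stand on the flat middle of the drawer liner: dark steel base 80 x 80 x 12 mm with one upright bright steel post, 22 diameter, narrowing over its last 8 to a 12 wide tip, 72 above the base's underside. Round the post, under the stack, is the sprung seat. Origin: centre of the base's underside, on the post's axis, on the liner's top; z up along the post.
- seat_top (a point): Centre of the top face of the stand's sprung seat, an aluminium disc 52 mm diameter and 6 thick round the post. Unloaded it lies 34 mm above the stand's origin; it moves straight down with the seat. The post rises 38 above it when unloaded.
- seat (a joint): How far the sprung seat is pushed down, m: 0 unloaded, 0.016 bottomed out. It first gives at about 2.5 N (weight of the parts included) and then needs 0.7 N more for each mm, so about 8 N at half travel (8 mm). It springs back up when let go.
- ring: The wide ring: plain aluminium, 60 mm outside, open bore 25, 14 thick, loose, lying flat in one of the wells. Origin: centre of its underside; z is its axis. 70 to 105 g. Which well it lies in changes.
- ring_center (a point): Middle of the wide ring, on its axis, 7 mm above its underside.
- collar: The clamp collar: plain aluminium, 42 mm outside, open bore 25, 24 tall, three small dark set screws round its side, narrower and taller than the wide ring; loose, standing in one of the wells. Origin: centre of its underside; z is its axis. 48 to 75 g. Which well it stands in changes.
- collar_center (a point): Middle of the clamp collar, on its axis, 12 mm above its underside.
- drawer: The half-open drawer, fixed, axes as the world's. Origin at table height; the grey liner's flat top is 25 mm above it. Eight round wells, 64 wide and 5 deep, at x -100 and +15, y -275, -170, +170 and +275 from the origin, each with one round thing, centred. Side walls 50 high at y +-416, front panel 66 high at x -214; a cabinet 100 high begins at world x 0.797.
- tin: A bystander: open aluminium tin, 54 mm diameter, 34 high, standing on the liner near the cabinet. Origin: centre of its underside.
- lid: A bystander: the tin's aluminium lid, a closed disc 59 mm diameter, 11 high, lying on the liner near the cabinet. Origin: centre of its underside.
- filter0: A bystander: round lens filter, dark metal frame closed by a flat glass disc (no hole through it), 58 mm diameter, 9 thick, lying in a well. Origin: centre of its underside; z up.
- filter1: A bystander: round lens filter, dark metal frame closed by a flat glass disc (no hole through it), 58 mm diameter, 9 thick, lying in a well. Origin: centre of its underside; z up.
- filter2: A bystander: round lens filter, dark metal frame closed by a flat glass disc (no hole through it), 58 mm diameter, 9 thick, lying in a well. Origin: centre of its underside; z up.
- filter3: A bystander: round lens filter, dark metal frame closed by a flat glass disc (no hole through it), 58 mm diameter, 9 thick, lying in a well. Origin: centre of its underside; z up.
- cap0: A bystander: black plastic lens cap with two finger grips, solid disc 54 mm diameter, about 10 thick, lying in a well. Origin: centre of its underside; z up.
- cap1: A bystander: black plastic lens cap with two finger grips, solid disc 54 mm diameter, about 10 thick, lying in a well. Origin: centre of its underside; z up.
Not all that is in view belongs to the job. What is shaped like the ring but orange is not meant. Leave any yellow look-alike of the collar alone.

How it is judged:
By the outcome, as a careful person would: the job done as asked, in the order asked, and still so for the second after the job is handed in, while the arm keeps its last pose, push and grip.
It also fails if it takes over 58 s, if anything falls off the work surface, if the arm or the gripper's body presses on something with over 40 N, if the wrist force passes 120 N, or if a joint passes its speed limit or range.

## Working session

There is one attempt and no reset: what is moved stays moved. The work goes in short steps, Python scripts to look and compute and a tool call to move; the robot and the scene stay as the last step left them, time stands still between calls to the robot, and variables do not carry over. Pictures are saved under pics/ and viewed, at most 10 in all, crops included, and the job is handed in when it is done.

Besides the shell and the picture viewer there is one more tool, called after ">>>" as a command line: name --pt "numbers of a row" for each row, then --argument value for the rest. servo_tool: Moves the arm, as the interface text tells. Its arguments: {"type":"object","properties":{"increments":{"type":"array"},"force":{"type":"number"}},"required":["increments"]}

```bash
mkdir -p pics
python3 - <<'E'
from station import *
import cv2,numpy as np
for n in("scene","top"):
    im=get_image(n); cv2.imwrite(f"pics/{n}0.png",im[:,:,::-1]); c=get_calibration(n); print(n,{k:np.round(v,4).tolist() for k,v in c.items()})
o=get_obs(); print({k:np.round(v,4).tolist() for k,v in o.items()})
E
```

```text
scene {'fx': 511.7865, 'fy': 511.7865, 'cx': 279.5938, 'cy': 211.2907, 'R': [[-0.8865, 0.4626, 0.0125], [0.3064, 0.6069, -0.7334], [-0.3468, -0.6463, -0.6797]], 't': [0.5976, -0.0413, 1.3181]}
top {'fx': 436.4207, 'fy': 436.4207, 'cx': 279.964, 'cy': 207.2664, 'R': [[0.0094, -0.9999, 0.0135], [-0.9828, -0.0118, -0.1843], [0.1844, -0.0115, -0.9828]], 't': [-0.1281, 0.6055, 0.9716]}
{'t': 0.1, 'q': [-1.285, 0.0533, 1.6142, 0.0, 1.476, -0.119], 'dq': [-0.0004, -0.0012, -0.0021, 0.0006, 0.0013, 0.0006], 'effort': [0.0004, -39.4907, -37.1363, -0.0001, 0.004, -0.0], 'tool_pos': [0.246, -0.574, 0.2302], 'tool_rot': [-3.0757, -0.631, 0.0002], 'contact_force': [-0.4204, -0.5363, -0.6713], 'wrist_torque': [0.0047, -0.0539, -0.0432], 'grip_force': 0.0, 'opening': 0.0854}
```

View pics/top0.png

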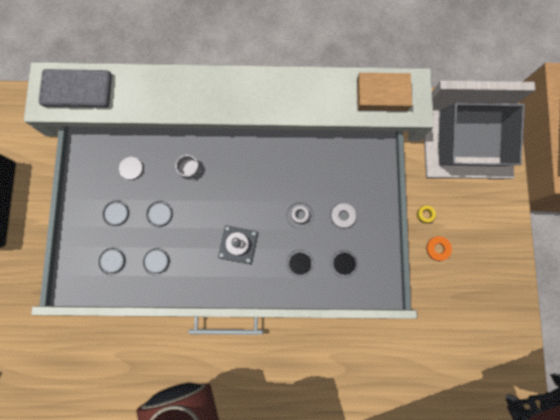

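View pics/scene0.png

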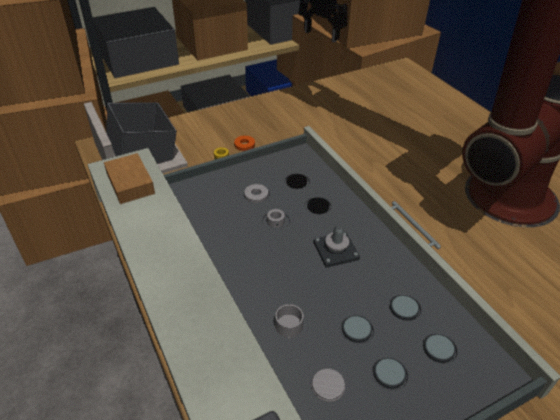

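Top view: ring at about (343,215), collar at (300,214), post at (237,243), and the yellow and orange look-alikes outside the drawer on the right. Next I'll enlarge these for sub-pixel measuring.

Run:
```python
import cv2,numpy as np
t=cv2.imread("pics/top0.png");s=cv2.imread("pics/scene0.png")
def crop(i,x,y): return cv2.resize(i[y:y+56,x:x+56],None,fx=4.6,fy=4.6,interpolation=cv2.INTER_CUBIC)
r=lambda i,L:np.hstack([crop(i,*p) for p in L])
m=np.vstack([r(t,[(210,215),(272,188),(316,188)]),r(s,[(308,215),(248,190),(229,165)])])
print(m.shape);cv2.imwrite("pics/m0.png",m)
```

```text
(516, 774, 3)
```

View pics/m0.png

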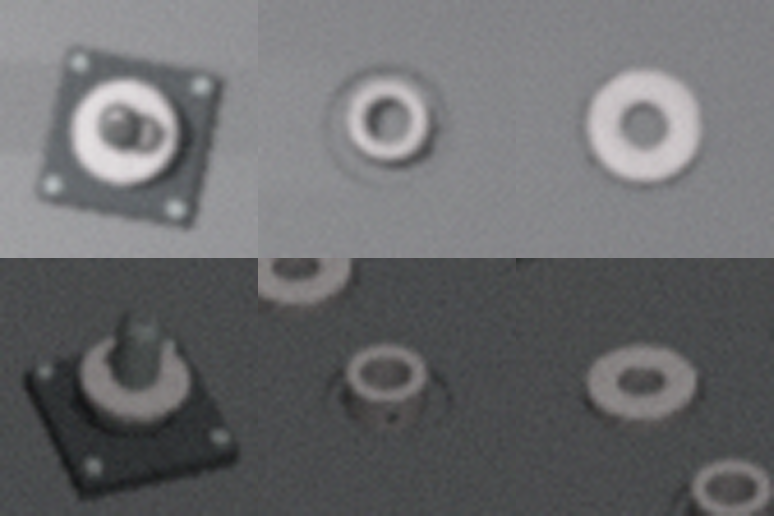

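Crops: the seat disc, the four base screws, and the ring and collar top faces are clear in both views. I'll triangulate on the known heights.

```bash
cat > h.py <<'E'
import numpy as np
from station import *
def ray(n,u,v,z):
    c=get_calibration(n);R=np.array(c["R"]);t=np.array(c["t"])
    d=R.T@np.array([(u-c["cx"])/c["fx"],(v-c["cy"])/c["fy"],1]);o=-R.T@t
    return o+d*(z-o[2])/d[2]
def proj(n,X):
    c=get_calibration(n);p=np.array(c["R"])@X+np.array(c["t"]);return np.array([c["fx"]*p[0]/p[2]+c["cx"],c["fy"]*p[1]/p[2]+c["cy"]])
E
python3 - <<'E'
from h import *
k=258/56
f=lambda n,x0,y0,cx,cy,z:np.round(ray(n,x0+(cx+.5)/k-.5,y0+(cy+.5)/k-.5,z)[:2]*1000,1)
print("seat",f("top",210,215,125.5,131,.059),f("scene",308,215,135,119.5,.059))
print("bolts",f("top",210,215,127.5,135.75,.037),f("scene",308,215,132,146.5,.037))
for p in[(80,63),(202,86),(176,209),(52,185)]: print(f("top",210,215,*p,.037))
print("collar",f("top",272,188,130.5,121.5,.044),f("scene",248,190,129,117,.044))
print("ring",f("top",316,188,128.5,126,.034),f("scene",229,165,125.5,122,.034))
import cv2
t=cv2.imread("pics/top0.png")
for n,P in(("top",[(116,214),(159,214),(112,261),(156,261),(300,263),(345,263)]),("scene",[(405,307),(357,328),(440,347),(390,373),(318,205),(297,181)])):
  print(n,[np.round(ray(n,*p,.029)[:2]*1000,1).tolist() for p in P])
E
```

```text
seat [521.1 -22.6] [523.9 -20.7]
bolts [520.9 -21.8] [521.7 -23.2]
[558.3   3.7]
[547.  -59.5]
[483.8 -47.5]
[495.3  16. ]
collar [ 593.6 -169.5] [ 598.2 -166.6]
ring [ 594.2 -275.1] [ 597.4 -274.8]
top [[590.9, 272.0], [592.2, 169.0], [478.6, 272.5], [479.7, 169.3], [478.5, -170.7], [479.5, -277.4]]
scene [[483.2, 173.1], [596.2, 170.8], [481.7, 276.2], [596.9, 276.8], [483.1, -165.9], [484.3, -268.6]]
```

>>> servo_tool --pt "1 0 0 0 7.7" --pt "1 0 0 0 7.7" --pt "1 0 0 0 7.8" --pt "1 38.8 -33.3 0 0" --pt "1 38.8 -33.3 0 0" --pt "1 38.8 -33.3 0 0" --pt "1 38.8 -33.3 0 0" --pt "1 38.8 -33.3 0 0" --pt "1 38.8 -33.3 0 0" --pt "1 38.8 -33.3 0 0" --pt "1 38.8 -33.3 0 0" --pt "1 38.6 -33.1 0 0" --force 40

```text
t: 1.6
tool_pos: [0.5961, -0.2736, 0.2307]
tool_rot: [-3.141, 0.0, 0.001]
contact_force: [0.2, -0.7, 0.8]
opening: 0.0852
grip_force: 0.0
```

>>> servo_tool --pt "1 -1 1 40 0" --pt "1 0 0 40 0" --pt "1 0 0 40 0" --pt "1 0 0 35 0" --pt "1 0 0 25 0" --pt "1 0 0 10 0" --pt "1 0 0 10 0" --pt "1 0 0 5 0" --pt "1 0 0 0 0"

```text
t: 2.72
tool_pos: [0.5944, -0.2762, 0.0267]
tool_rot: [3.141, -0.0, 0.001]
contact_force: [-0.4, -0.7, -0.3]
opening: 0.0855
grip_force: 0.0
```

Run:
```python
from h import *
import cv2
t=get_image("top");s=get_image("scene")
print(get_obs()["tool_pos"],get_obs()["contact_force"])
a=cv2.resize(t[180:270,290:390],(600,540)) [:,:,::-1]
a=cv2.resize(t[170:260,300:390],(396,396),interpolation=2);b=cv2.resize(s[130:220,210:300],(396,396),interpolation=2)
cv2.imwrite("pics/r1.png",np.hstack([a,b])[:,:,::-1])
```

```text
[ 0.59471617 -0.27634703  0.02720926] [-0.36995606 -0.60170787 -0.14526474]
```

View pics/r1.png

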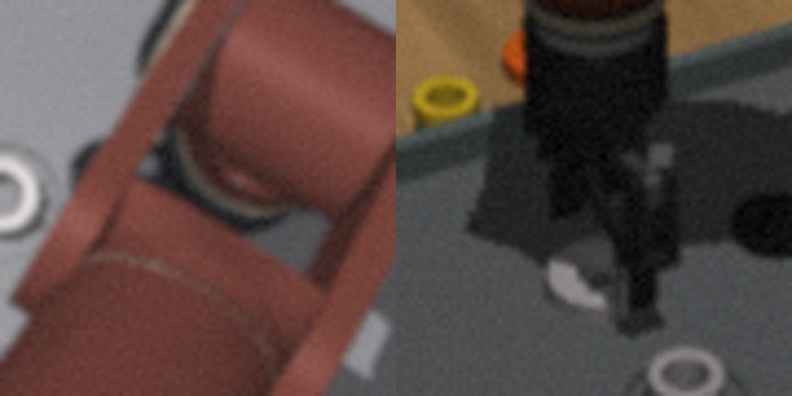

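The gripper straddles the ring, with one finger tip on the near side at about (640,310) of the montage. I'll close partly, then descend and feel.

>>> servo_tool --pt "0.78 0 -1.5 0 0" --pt "0.78 0 0 0 0" --pt "0.78 0 0 0 0" --pt "0.78 0 0 3 0" --pt "0.78 0 0 2 0" --pt "0.78 0 0 2 0" --pt "0.78 0 0 0 0"

```text
t: 3.7
tool_pos: [0.594, -0.2744, 0.0189]
tool_rot: [-3.141, 0.0, 0.001]
contact_force: [0.8, 0.7, 0.1]
opening: 0.0668
grip_force: 0.0
```

>>> servo_tool --pt "0.78 0 0 1 0" --pt "0.78 0 0 1 0" --pt "0.78 0 0 0 0"

```text
t: 4.08
tool_pos: [0.5943, -0.2746, 0.0183]
tool_rot: [3.142, -0.0, -0.0]
contact_force: [-2.6, 2.0, 5.4]
opening: 0.0667
grip_force: 2.4
```

>>> servo_tool --pt "0.78 0 0 -2.5 0" --pt "0.5 0 0 0 0" --pt "0.5 0 0 0 0" --pt "0.5 0 0 0 0" --pt "0.5 0 0 0 0" --force 60

```text
t: 4.7
tool_pos: [0.595, -0.275, 0.021]
tool_rot: [3.141, -0.0, 0.003]
contact_force: [-0.6, -0.1, 6.4]
opening: 0.0565
grip_force: 64.3
```

>>> servo_tool --pt "0.5 0 0 -5 0" --pt "0.5 0 0 -5 0" --pt "0.5 0 0 -20 0" --pt "0.5 0 0 -30 0" --pt "0.5 0 0 -30 0" --pt "0.5 0 0 0 0"

```text
t: 5.45
tool_pos: [0.5965, -0.2759, 0.1146]
tool_rot: [3.137, -0.0, 0.011]
contact_force: [0.0, -0.4, -0.6]
opening: 0.0569
grip_force: 63.9
```

Run:
```python
from h import *
import cv2
s=get_image("scene");t=get_image("top")
print({k:np.round(v,4).tolist() for k,v in get_obs().items() if k in("tool_pos","contact_force","opening","grip_force","wrist_torque")})
b=cv2.resize(s[100:220,190:310],(590,590),interpolation=2)
cv2.imwrite("pics/r2.png",b[:,:,::-1])
```

```text
{'tool_pos': [0.5941, -0.2744, 0.1099], 'contact_force': [0.4883, 1.092, -1.6127], 'wrist_torque': [-0.037, 0.0438, -0.0249], 'grip_force': 63.9083, 'opening': 0.0562}
```

View pics/r2.png

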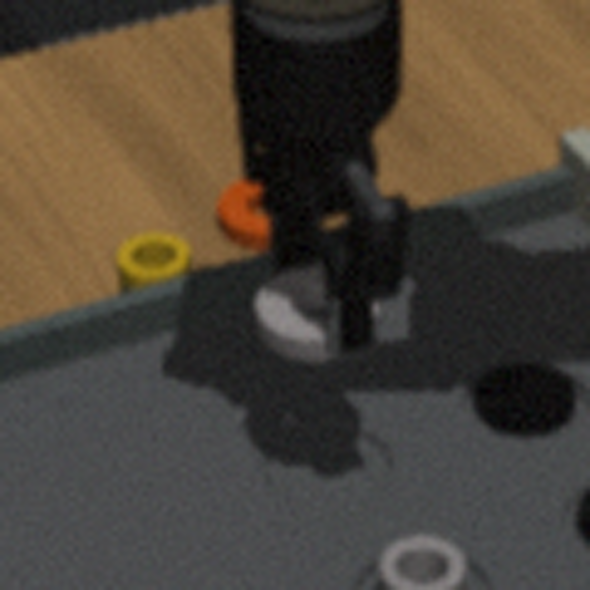

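Ring is in the grip, level, and its well (about (320,440)) is empty. Carrying it over the post.

>>> servo_tool --pt "0.5 -10 -35 -10 0" --pt "0.5 -12 -42 0 0" --pt "0.5 -12 -42 0 0" --pt "0.5 -12 -42 0 0" --pt "0.5 -12 -42 0 0" --pt "0.5 -10 -35 0 0" --pt "0.5 -4.5 -14.5 0 0" --pt "0.5 0 0 0 0" --pt "0.5 0 0 0 0" --pt "0.5 0 0 0 0"

```text
t: 6.8
tool_pos: [0.522, -0.023, 0.1198]
tool_rot: [3.141, -0.002, 0.0]
contact_force: [0.3, 0.1, -0.6]
opening: 0.0563
grip_force: 64.0
```

Run:
```python
from h import *
import cv2
s=get_image("scene");t=get_image("top")
o=get_obs();print({k:np.round(v,4).tolist() for k,v in o.items() if k in("tool_pos","contact_force","opening","grip_force","wrist_torque")})
p=o["tool_pos"]
cv2.imwrite("pics/s3.png",s[:,:,::-1]);cv2.imwrite("pics/t3.png",t[:,:,::-1])
a=cv2.resize(s[180:280,285:385],(400,400),interpolation=2);b=cv2.resize(t[190:290,190:290],(400,400),interpolation=2)
cv2.imwrite("pics/r3.png",np.hstack([a,b])[:,:,::-1])
```

```text
{'tool_pos': [0.522, -0.0228, 0.1198], 'contact_force': [-0.2321, 0.4399, -1.766], 'wrist_torque': [0.017, 0.0318, 0.0035], 'grip_force': 64.0416, 'opening': 0.0565}
```

View pics/r3.png

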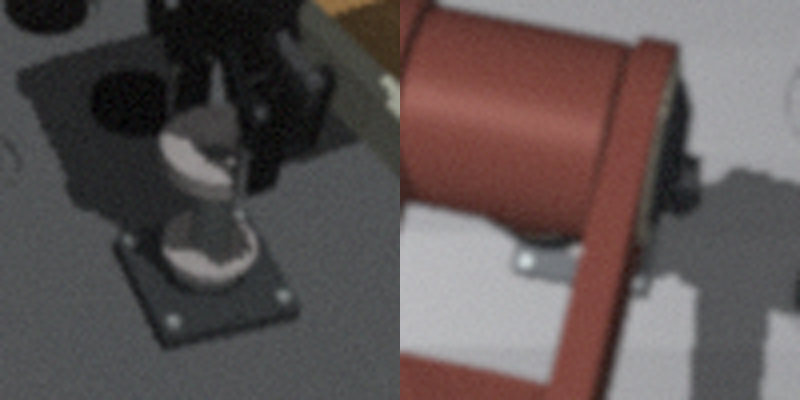

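Run:
```python
from h import *
P=lambda X:np.round((proj("scene",np.array(X)/1000)-[285,180]+.5)*4-.5,1)
th=np.linspace(0,2*np.pi,73)
def ext(cx,cy,r,z):
    q=np.array([P([cx+r*np.cos(a),cy+r*np.sin(a),z]) for a in th]);return q.min(0),q.max(0),P([cx,cy,z])
print("seat",ext(522,-22,26,59)); print("post tip",P([522,-22,97]))
for zb in(117,119): print("ring bot",zb,ext(522,-22.8,30,zb),"top",ext(522,-22.8,30,zb+14))
print("dpx per 5mm x,y:",P([527,-22,126])-P([522,-22,126]),P([522,-17,126])-P([522,-22,126]))
for b in [(558.3,3.7),(547,-59.5),(483.8,-47.5),(495.3,16)]: print("bolt",P([b[0],b[1],37]))
```

```text
seat (array([162.9, 207. ]), array([258.9, 276.1]), array([210.8, 240.9]))
post tip [217.2 191.1]
ring bot 117 (array([162.6, 124.1]), array([277.4, 203.5]), array([219.9, 163. ])) top (array([164.5, 104.7]), array([280.4, 184. ]), array([222.4, 143.5]))
ring bot 119 (array([162.8, 121.3]), array([277.8, 200.7]), array([220.3, 160.2])) top (array([164.8, 101.9]), array([280.8, 181.1]), array([222.7, 140.7]))
dpx per 5mm x,y: [-8.1  3. ] [5.2 6. ]
bolt [175.5 322.4]
bolt [133.3 239.7]
bolt [240.5 217. ]
bolt [286.4 298.1]
```

Scene view: ring's left edge is at x≈160, matching the prediction for centred over the post (seat edges 160 to 257), so it is aligned to about 1 mm. Descending by feel.

>>> servo_tool --pt "0.5 0 0 10 0" --pt "0.5 0 0 8 0" --pt "0.5 0 0 5 0" --pt "0.5 0 0 4 0" --pt "0.5 0 0 3 0" --pt "0.5 0 0 0 0"

```text
t: 7.65
tool_pos: [0.5216, -0.0219, 0.0896]
tool_rot: [-3.142, 0.0, 0.001]
contact_force: [-0.5, 0.2, -0.2]
opening: 0.0569
grip_force: 64.0
```

>>> servo_tool --pt "0.5 0 0 4 0" --pt "0.5 0 0 4 0" --pt "0.5 0 0 4 0" --pt "0.5 0 0 4 0" --pt "0.5 0 0 4 0" --pt "0.5 0 0 4 0" --pt "0.5 0 0 0 0"

```text
t: 8.52
tool_pos: [0.5214, -0.0219, 0.0653]
tool_rot: [-3.141, 0.0, 0.001]
contact_force: [0.0, -0.5, -0.7]
opening: 0.0568
grip_force: 64.0
```

>>> servo_tool --pt "0.5 0 0 2 0" --pt "0.5 0 0 2 0" --pt "0.5 0 0 2 0" --pt "0.5 0 0 0 0"

```text
t: 9.02
tool_pos: [0.5218, -0.022, 0.06]
tool_rot: [3.142, -0.0, -0.0]
contact_force: [-0.6, 0.5, 1.7]
opening: 0.0565
grip_force: 64.2
```

Seat contact felt at TCP 0.060, as expected. Letting go and withdrawing.

>>> servo_tool --pt "0.8 0 0 0 0" --pt "0.9 0 0 0 0" --pt "1 0 0 0 0" --pt "1 0 0 -10 0" --pt "1 0 0 -20 0" --pt "1 0 0 -40 0" --pt "1 0 0 -40 0" --pt "1 12 24 0 0" --pt "1 20 40 0 0" --pt "1 21 42 0 0" --pt "1 20 40 0 0" --pt "1 0 0 0 0"

```text
t: 10.52
tool_pos: [0.5956, -0.1706, 0.1705]
tool_rot: [3.141, -0.005, 0.001]
contact_force: [-0.1, -0.2, 0.4]
opening: 0.0854
grip_force: 0.0
```

Run:
```python
from h import *
import cv2
s=get_image("scene");t=get_image("top")
o=get_obs();print({k:np.round(v,4).tolist() for k,v in o.items() if k in("tool_pos","contact_force","opening","t")})
a=cv2.resize(s[190:290,285:385],(400,400),interpolation=2);b=cv2.resize(t[190:290,190:290],(400,400),interpolation=2)
cv2.imwrite("pics/r4.png",np.hstack([a,b])[:,:,::-1])
```

```text
{'t': 10.625, 'tool_pos': [0.5946, -0.1681, 0.1701], 'contact_force': [0.2118, 0.2384, 0.0175], 'opening': 0.0851}
```

View pics/r4.png

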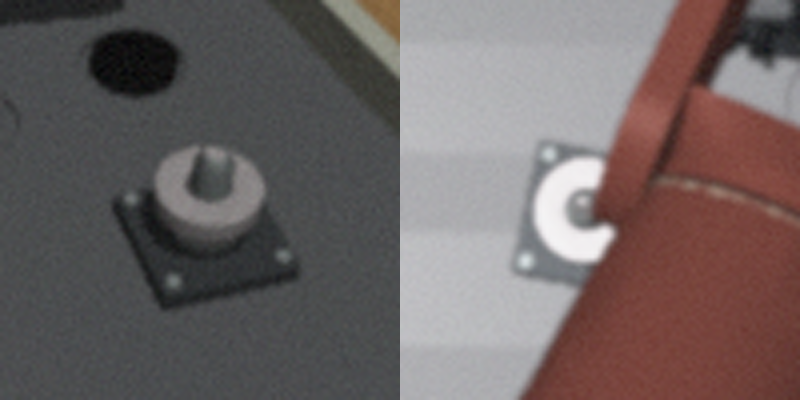

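Ring lies flat on the seat round the post, centred at about (210,195) left and (580,208) right. Now the collar.

>>> servo_tool --pt "1 0.5 1 40 0" --pt "1 0 0 40 0" --pt "1 0 0 35 0" --pt "0.7 0 0 17 0" --pt "0.65 0 0 10 0" --pt "0.65 0 0 0 0" --pt "0.65 0 0 0 0" --pt "0.3 0 0 0 0" --pt "0.3 0 0 0 0" --pt "0.3 0 0 0 0" --pt "0.3 0 0 0 0" --force 60

```text
t: 12.0
tool_pos: [0.5966, -0.1696, 0.0298]
tool_rot: [3.14, -0.0, 0.005]
contact_force: [-0.4, 0.0, 5.5]
opening: 0.0393
grip_force: 60.9
```

>>> servo_tool --pt "0.3 0 0 -3 0" --pt "0.3 0 0 -12 0" --pt "0.3 0 0 -30 0" --pt "0.3 0 0 -35 0" --pt "0.3 0 0 -20 0" --pt "0.3 -13 -26 0 0" --pt "0.3 -20 -40 0 0" --pt "0.3 -21 -41 0 0" --pt "0.3 -19.5 -39.5 0 0" --pt "0.3 0 0 0 0" --pt "0.3 0 0 0 0"

```text
t: 13.38
tool_pos: [0.5218, -0.0227, 0.1279]
tool_rot: [3.141, 0.0, 0.0]
contact_force: [1.0, -0.7, 0.1]
opening: 0.0391
grip_force: 60.5
```

Run:
```python
from h import *
import cv2
s=get_image("scene")
o=get_obs();print({k:np.round(v,4).tolist() for k,v in o.items() if k in("tool_pos","contact_force","opening","t","wrist_torque")})
cv2.imwrite("pics/r5.png",cv2.resize(s[180:280,285:385],(600,600),interpolation=2)[:,:,::-1])
x,y,z=np.array(o["tool_pos"])*1000
P=lambda X:np.round((proj("scene",np.array(X)/1000)-[285,180]+.5)*6-.5,1)
th=np.linspace(0,2*np.pi,73)
def ext(cx,cy,r,z):
    q=np.array([P([cx+r*np.cos(a),cy+r*np.sin(a),z]) for a in th]);return q.min(0),q.max(0),P([cx,cy,z])
print("ring top",ext(522,-22,30,73));zb=z-9
print("collar bot",ext(x,y,21,zb),"top",ext(x,y,21,zb+24))
```

```text
{'t': 13.425, 'tool_pos': [0.5221, -0.0231, 0.128], 'contact_force': [-0.3885, -0.0087, -0.6362], 'wrist_torque': [-0.0294, 0.0425, 0.019], 'opening': 0.0394}
ring top (array([236.3, 276. ]), array([403.9, 395.4]), array([320. , 334.5]))
collar bot (array([269.7, 199.1]), array([390.4, 282.4]), array([330. , 240.2])) top (array([275.2, 148.8]), array([397.7, 231.9]), array([336.4, 189.7]))
```

View pics/r5.png

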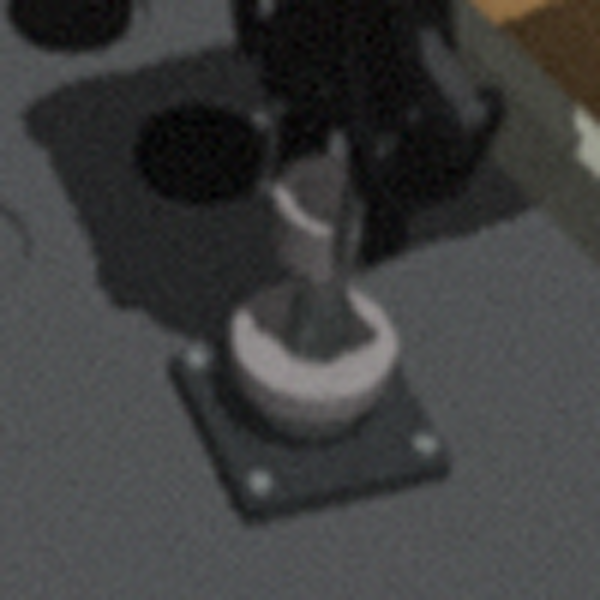

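Collar held upright above the post. Its left edge at about 272 matches the centred prediction (same small offset as the ring's). Descending by feel.

>>> servo_tool --pt "0.3 0 -0.7 10 0" --pt "0.3 0 0 8 0" --pt "0.3 0 0 5 0" --pt "0.3 0 0 4 0" --pt "0.3 0 0 4 0" --pt "0.3 0 0 0 0"

```text
t: 14.18
tool_pos: [0.5215, -0.0218, 0.0965]
tool_rot: [-3.141, 0.0, 0.001]
contact_force: [-0.2, -0.3, -1.5]
opening: 0.0396
grip_force: 60.5
```

>>> servo_tool --pt "0.3 0 0 4 0" --pt "0.3 0 0 4 0" --pt "0.3 0 0 3 0" --pt "0.3 0 0 1 0" --pt "0.3 0 0 1 0" --pt "0.3 0 0 0 0"

```text
t: 14.92
tool_pos: [0.5217, -0.0218, 0.0838]
tool_rot: [-3.142, 0.0, 0.0]
contact_force: [0.7, 0.0, 0.1]
opening: 0.0393
grip_force: 60.5
```

>>> servo_tool --pt "0.3 0 0 1 0" --pt "0.3 0 0 1 0" --pt "0.3 0 0 0 0" --pt "0.3 0 0 0 0"

```text
t: 15.42
tool_pos: [0.5218, -0.0218, 0.082]
tool_rot: [3.142, -0.0, 0.0]
contact_force: [0.3, 0.2, 0.9]
opening: 0.0392
grip_force: 60.7
```

>>> servo_tool --pt "0.3 0 0 1 0" --pt "0.3 0 0 1 0" --pt "0.3 0 0 0 0" --pt "0.3 0 0 0 0"

```text
t: 15.92
tool_pos: [0.5219, -0.0218, 0.08]
tool_rot: [3.142, -0.0, 0.001]
contact_force: [0.2, -0.2, 1.4]
opening: 0.0389
grip_force: 60.8
```

>>> servo_tool --pt "0.3 0 0 1 0" --pt "0.3 0 0 1 0" --pt "0.3 0 0 1 0" --pt "0.3 0 0 0 0" --pt "0.3 0 0 0 0"

```text
t: 16.55
tool_pos: [0.5219, -0.0218, 0.077]
tool_rot: [3.142, -0.0, 0.001]
contact_force: [-0.8, 0.4, 4.0]
opening: 0.0396
grip_force: 61.0
```

```bash
cat > avg.py <<'E'
from h import *
F=[];Z=[]
for i in range(12):
    s=get_image("scene");o=get_obs();F.append(o["contact_force"]);Z.append(o["tool_pos"])
print(o["t"],np.mean(F,0).round(2),np.std(F,0).round(2),np.mean(Z,0).round(5),o["opening"],np.round(o["wrist_torque"],3))
E
python3 avg.py
```

```text
17.15 [-0.19 -0.28  4.7 ] [0.49 0.56 0.39] [ 0.52186 -0.02183  0.07693] 0.03903468234395151 [ 0.026 -0.002 -0.047]
```

>>> servo_tool --pt "0.3 0 0 1 0" --pt "0.3 0 0 1 0" --pt "0.3 0 0 0.7 0" --pt "0.3 0 0 0 0" --pt "0.3 0 0 0 0" --pt "0.3 0 0 0 0"

```text
t: 17.9
tool_pos: [0.5219, -0.0218, 0.0744]
tool_rot: [3.142, -0.0, 0.0]
contact_force: [-0.4, 0.9, 6.0]
opening: 0.0391
grip_force: 61.2
```

```bash
python3 avg.py
python3 - <<'E'
from h import *
import cv2
s=get_image("scene")
cv2.imwrite("pics/r6.png",cv2.resize(s[180:280,285:385],(600,600),interpolation=2)[:,:,::-1])
E
```

```text
18.5 [-0.99 -0.1   6.13] [0.34 0.45 0.45] [ 0.52187 -0.02184  0.07443] 0.039156384761144546 [0.047 0.174 0.013]
```

View pics/r6.png

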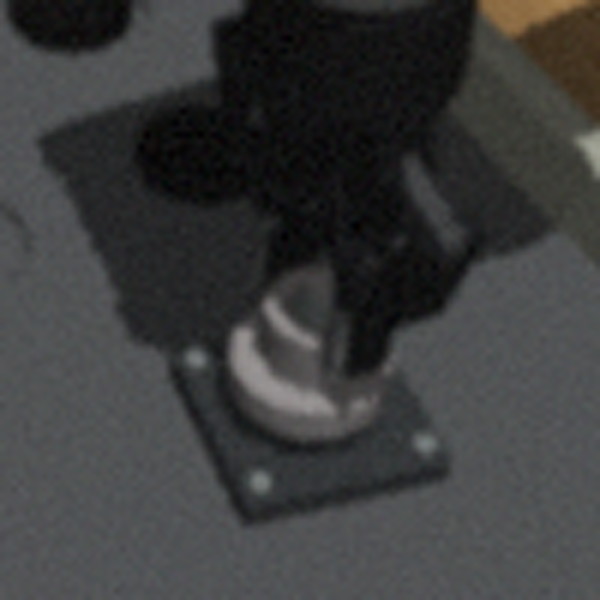

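The collar sits on the ring, the ring on the depressed seat, and the fingers are clear above the ring. Force gives about 7.3 mm and geometry about 7.6, so I'll press a touch more.

>>> servo_tool --pt "0.3 0 0 0.5 0" --pt "0.3 0 0 0 0" --pt "0.3 0 0 0 0" --pt "0.3 0 0 0 0" --pt "0.3 0 0 0 0"

```text
t: 19.18
tool_pos: [0.5219, -0.0218, 0.074]
tool_rot: [3.141, -0.0, 0.0]
contact_force: [-0.7, -0.0, 7.6]
opening: 0.0394
grip_force: 61.2
```

```bash
python3 avg.py
```

```text
19.775 [-1.17 -0.01  6.46] [0.46 0.46 0.43] [ 0.52188 -0.02183  0.07399] 0.0396053387927046 [0.011 0.173 0.035]
```

Measured push is 6.5 N plus about 1.45 N of part weight, so about 7.9 N on the seat, near half travel and steady. Handing in.

```bash
python3 -c "
from station import *
print(finish_job())"
```

```text
the job is handed in; nothing more can be done
None
```

I handed the job in at about 20 s: the ring is home on the sprung seat and released, and the collar is threaded on top, still gripped and pressed to about 7.9 N (estimated from the wrist force plus the parts' likely weight), close to half travel.

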